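Index the cake turntable to the next portion stop

TASK

The cake turntable is locked at the portion that has just been piped: draw its spring index pin up by the black knob, turn the platter counter-clockwise (seen from above) to the brass portion stop in the slot, and let the pin drop fully home in the stop's hole, so that the platter is locked there. The stop has been clamped by hand somewhere along the slot, so feel for its hole with the pin riding lightly on it, and never force the pin sideways against a hole or the end of the slot (it takes at most 30 N). Leave the cake sitting straight in the middle of the platter, do not disturb the cup, the ramekin and the tongs, and let go of everything at the end.

Things in the scene. Friction and masses are not known exactly. Their poses are not given: they have to be found in the camera images.
- stand: White drum of the turntable, fixed, 272 mm across, with a flat aluminium index ring on top (top 44 mm above the worktop, 106 to 136 mm from the axis, engraved every 5 degrees). Origin on the turning axis at the worktop, z up; x axis points to the home hole, where the pin starts. In the ring is an arc slot (slot_middle) with the brass portion stop.
- stand_axis (a point): Point on the turning axis at the height of the ring's top, 44 mm above the worktop.
- slot_middle (a point): Ring-top point over the middle of the arc slot, 52 degrees counter-clockwise of the home hole on the pin's circle (radius 122 mm). The slot runs 23 degrees to either side (0.506 to 1.309 rad from the home hole), 13 mm wide, 3 mm deep, its whole floor the clamped brass stop. The stop's one hole, 9.5 mm wide, lies on the pin's circle, at an unmeasured place within 12 degrees of this point.
- platter (a joint): Angle in rad of the steel platter (210 mm across, top 71 mm above the worktop; the plunger stands on a nose at its edge): 0 with the pin in the home hole, growing counter-clockwise seen from above. It turns all round with slight friction (1 N at the knob, 2 to 4 N with the pin riding) and stays where left. A pin in a hole locks it, with about 0.006 rad of play to each side.
- plunger (a joint): Height of the spring index pin in m: 0 fully home in a hole, 0.016 drawn to its stop. The pin is 8 mm thick with a chamfered nose (5 mm at the tip). Let down beside a hole it rests at about 0.0105 on the ring and 0.0075 on the slot's brass floor; above 0.011 it is clear of the ring. The spring pushes it down with 6 N (home) to 11 N (drawn): let go, it snaps down; a side load can hold it half-way.
- knob_grip (a point): Middle of the black ribbed pull knob on the pin: upright, round, 23 mm across, reaching 12.5 mm below and 13 mm above this point; 122 mm from the turning axis, 94 mm above the worktop when home. It rises with the pin and goes round with the platter. Under it stands the plunger's barrel, 17 to 21 mm across, top 74 mm above the worktop, on a nose 25 mm wide. Its sides are free all round.
- pull_knob: The knob and pin as one part (see knob_grip); origin on the pin's axis, at worktop height when home. More than 30 N between the pin and the ring or the stop counts as forcing it.
- platter_top (a point): Centre of the platter's black rubber mat, 71 mm above the worktop.
- cake: Iced practice cake (hard icing on a foam dummy) on a thin round board 148 mm across, standing loose on the middle of the platter: 128 to 148 mm across, 58 mm high, 74 mm with the pink rosettes; origin at the centre of its underside, z up.
- red_cup: Plain red cup, 64 mm across, 73 mm high, standing loose to the left of the turntable; origin at the centre of its underside.
- ramekin: Small tall ramekin banded in yellow, orange and teal, 77 mm across, 111 mm high, standing loose to the right of the turntable; origin at the centre of its underside.
- tongs: Steel serving tongs lying loose at the right front, 175 x 28 x 16 mm, long side along x; origin at the centre of the underside.
There are look-alikes about, which are no part of the job. Leave any purple look-alike of the cake alone.

How it is judged:
On the way, in this order (a step that is already met when the one before it is completed fails the run):
1. the pin is drawn up out of the home hole (value of joint plunger above 0.0098 m), for 0.1 s.
2. the platter is turned counter-clockwise with the pin out (value of joint platter above 0.3 rad and value of joint plunger above 0.0055 m), for 0.05 s.
At the end, for the whole second after the job is handed in: the pin is fully home (within 1.5 mm) in the hole of the brass portion stop, the platter at rest 0.67 to 1.15 rad counter-clockwise of the start, the cake upright within 20 mm of the platter's centre, cup, ramekin and tongs within 20 mm of where they stood (value of joint platter between 0.67 and 1.15 rad and value of joint plunger below 0.0015 m and velocity of joint platter between -0.05 and 0.05 rad/s and horizontal distance between cake and platter_top below 0.02 m and angle between cake's own z axis and vertical below 0.1 rad and distance of each of red_cup, ramekin, tongs from where it was at the start of the episode below 0.02 m); the robot touches nothing.
It fails at once if the pin is forced sideways or down against the ring or the stop with over 30 N (contact force between pull_knob and stand above 30 N).
It fails at once if the cake is shoved over 20 mm off the platter's centre or tipped (horizontal distance between cake and platter_top above 0.02 m or angle between cake's own z axis and vertical above 0.15 rad).
It fails at once if the cup, the ramekin or the tongs are pushed away by over 20 mm (distance of any of red_cup, ramekin, tongs from where it was at the start of the episode above 0.02 m).
It also fails if it takes over 51 s, if anything falls off the work surface, if the arm or the gripper's body presses on something with over 40 N, if the wrist force passes 120 N, or if a joint passes its speed limit or range.

ROBOT

A 6-joint arm with a two-finger parallel gripper is mounted at the origin on a cart in front of the work surface, level with it; the furniture and walls round the work are solid. World frame = base frame: x ahead of the robot, y to its left, z up, the work surface at z = 0. Lengths are in m, angles in rad, forces in N, time in s.
With the tool pointing down it reaches from about 0.25 to 0.775 m from the base axis. Payload 4 kg.
Tool frame: the origin (TCP) lies at the centre of the arm's flange, where the gripper is bolted on; the fingertips stand 199 mm ahead of it and the grasp point (between the pads) lies 180 mm ahead of it (robot.tcp_to_tips is the z of the fingertips in the tool frame, in m); z points along the fingers, y is the line along which they close (so a half turn about z gives the same grasp; the last joint's range is limited). The gripper opens to 94 mm and grips with 3 to 60 N. Pads are 16 mm wide; open, the fingers measure 119 mm over their backs; the gripper's body (75 mm by 177 mm) begins 78 mm behind the grasp point.
Start: joints at [1.07, 0.087, 1.371, -0, 1.684, -0.103], TCP at [0.213, 0.507, 0.405] pointing down, gripper open.
Joint ranges: [-3.1, 3.1], [-0.76, 2.03], [0.27, 2.55], [-1.08, 4.22], [0.17, 2.65], [-2.57, 2.57]. Speed limits (rad/s): [2.79, 2.79, 3.14, 3.14, 3.14, 3.14].

INTERFACE

Orientations are given as [roll, pitch, yaw] about the fixed x, y, z axes, in that order (R = Rz(yaw) Ry(pitch) Rx(roll)).
In Python, from bench import robot gives the robot as it stands.
- The arm moves only by the tool play_rows, never from a script. Its arguments are lists of equal length, an entry for each row: "translation": the shift along the tool's x, y, z scaled (see below), a list of three; "twist": the turn, a rotation vector about the tool's x, y, z scaled (see below), a list of three; "gripper": the opening, from -1 (shut) to 1 (fully open). A call has 1 to 8 rows; each row shifts and turns the commanded pose from where the row before left it, along the tool's axes as they then stand; what a row does not reach is not made up. The controller multiplies each number of a shift by 0.04 m and each number of a turn by 0.1 rad. A row lasts 1/10 s, in which the tool goes at most 50 mm and 8.59 degrees, less where a joint would pass 70% of its speed; a pose out of reach is approached as far as the arm can. A call with a number of a shift or a turn outside -1 to 1 is refused whole. A call with a gripper value outside its range is refused whole. The fingers move at their own pace and stop on an object; the grip force is fixed at half the most. Time passes only in rows, so rows that do not move let the fingers close. It gives the time, the measured TCP pose, the force, the opening and the grip force at its end, in the units of the state.
- robot.get_obs(): the state, without advancing time (a new reading comes with each control period).
- robot.snapshot(name): name is "side" or "top"; returns the picture (384x512x3 uint8, red, green, blue); there is no depth.
- robot.camera_model(name): a dict with "camera_matrix" (3x3 intrinsics, pixels), "rvec" (rotation vector, rad) and "tvec" (3), from world to camera coordinates, as OpenCV has them. Camera axes: x right, y down, z forward; pixel columns grow to the right and rows downward; lengths in m; the calibration is good to about 2 mm. A picture is of the moment at which its call begins. camera_model takes no time and is no camera call.
- robot.close_job(): hands the job in; it is judged then, once.
Trained networks look in the newest picture that a camera, given by its name, has taken for a name from the list of things; names that differ only in an ending like _2 or _b are one class to them, and where a whole thing is asked for, a point or a joint stands for the part that bears it (a point fixed in the world has none). Each returns a list of dicts, best first, with "score" (0 to 1); they miss things now and then, are a little off and sometimes report something else, mostly with a low value. They report only what shows in the picture. A call takes as long as a camera call. They do not tell look-alikes from the thing itself.
- robot.recognise(name, camera): "centre" ([x, y, z] in m, in world coordinates, good to about 4 mm: the middle of the surface that is visible of it).
- robot.spot_point(name, camera): "centre" ([x, y, z] in m, in world coordinates, good to about 4 mm: a listed point, or the origin of a listed thing).
The state is a dict: "time": time; "joint_positions": joint angles; "qvel": joint speeds; "joint_torque": joint torques, N m; "tool_pos": TCP position; "ee_rot": TCP orientation; "wrist_force": force on the tool from outside, world axes, zero at the start; "wrist_torque": the same for the moment, N m; "width": finger opening in m; "finger_force": force on a finger pad.
Only numpy, scipy, OpenCV 4.12 (cv2) and the standard library are available. Lean on these libraries where they do the work, as an engineer would, in place of code of your own. Each camera call takes 0.05 s, during which the arm holds its last target. There are 200 camera calls.

## Working session

There is one attempt and no reset: what is moved stays moved. The work goes in short steps, Python scripts to look and compute and a tool call to move; the robot and the scene stay as the last step left them, time stands still between calls to the robot, and variables do not carry over. Pictures are saved under pics/ and viewed, at most 10 in all, crops included, and the job is handed in when it is done.

Besides the shell and the picture viewer there is one more tool, called as name(argument=value, ...) on one line, values as JSON. play_rows: Moves the arm, as the interface text tells. Its arguments: {"type":"object","properties":{"translation":{"type":"array","items":{"type":"array","items":{"type":"number","minimum":-1,"maximum":1}}},"twist":{"type":"array","items":{"type":"array","items":{"type":"number","minimum":-1,"maximum":1}}},"gripper":{"type":"array","items":{"type":"number"}}},"required":["translation","twist","gripper"]}

```bash
ls; mkdir -p pics; python3 - <<'E'
from bench import robot
import cv2
o=robot.get_obs(); print({k:(o[k]) for k in ('time','tool_pos','ee_rot','width','wrist_force')})
for c in ('side','top'):
    im=robot.snapshot(c); cv2.imwrite(f'pics/{c}0.png',im[:,:,::-1])
    for n in ('stand_axis','knob_grip','slot_middle','cake','red_cup','ramekin','tongs','platter_top'):
        print(c,n,[(d['centre'],round(d['score'],2)) for d in robot.spot_point(n,c)[:3]])
a=cv2.imread('pics/side0.png');b=cv2.imread('pics/top0.png')
cv2.imwrite('pics/both0.png',cv2.resize(cv2.hconcat([a,b]),(800,300)))
E
```

```text
pics
{'time': 0.0, 'tool_pos': array([0.21302605, 0.50694694, 0.40353482]), 'ee_rot': array([-3.13944339e+00, -2.02664772e-04,  2.74377912e+00]), 'width': 0.09418835873000542, 'wrist_force': array([ 0.35142441,  0.17870461, -0.24160952])}
side stand_axis []
side knob_grip [([0.5065, -0.2562, 0.0937], 0.41)]
side slot_middle [([0.4505, -0.3468, 0.0416], 0.88)]
side cake [([0.5727, -0.3602, 0.0692], 0.7), ([0.2365, -0.3975, 0.0025], 0.65)]
side red_cup [([0.4495, -0.0547, -0.0003], 0.84)]
side ramekin [([0.5609, -0.555, -0.0017], 0.66)]
side tongs [([0.3788, -0.5441, -0.0007], 0.57)]
side platter_top []
top stand_axis [([0.4519, -0.0559, -0.0009], 0.58)]
top knob_grip [([0.506, -0.2568, 0.0946], 0.52), ([0.4464, -0.3437, 0.044], 0.34)]
top slot_middle [([0.4456, -0.3439, 0.0402], 0.92), ([0.506, -0.2594, 0.0943], 0.18)]
top cake [([0.5684, -0.3579, 0.0724], 0.73)]
top red_cup [([0.4508, -0.0564, 0.0002], 0.59)]
top ramekin []
top tongs [([0.3769, -0.5444, -0.0035], 0.57)]
top platter_top []
```

View pics/top0.png

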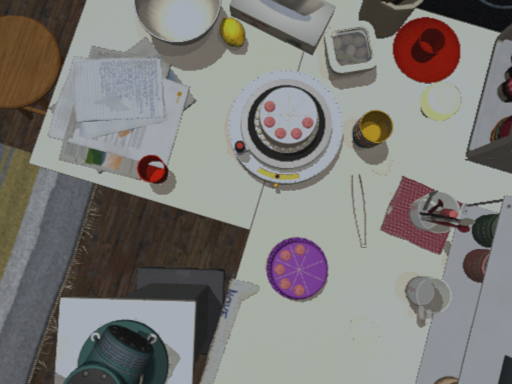

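View pics/side0.png

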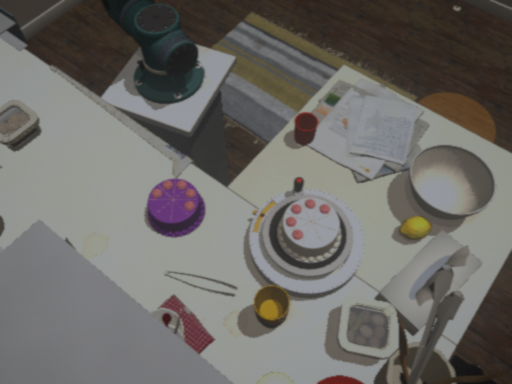

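```bash
cat > h.py <<'E'
import numpy as np, cv2
from bench import robot
def rect(c,im,z,cx,cy,half,s):  # world plane z -> picture, col = x, row = -y
    m=robot.camera_model(c);K=np.array(m['camera_matrix']);R=cv2.Rodrigues(np.array(m['rvec'],float))[0];t=np.array(m['tvec'],float).ravel()
    H=K@np.column_stack([R[:,0],R[:,1],R[:,2]*z+t])
    n=int(2*half/s); A=np.array([[s,0,cx-half],[0,-s,cy+half],[0,0,1]])
    return cv2.warpPerspective(im,np.linalg.inv(H@A),(n,n),flags=cv2.INTER_CUBIC)
E
python3 - <<'E'
from h import *
out=[]
for c in('side','top'):
    r=rect(c,cv2.imread(f'pics/{c}0.png'),.044,.568,-.358,.16,.0008)
    for rad in (.136,.122): cv2.circle(r,(200,200),int(rad/.0008),(255,0,0),1)
    for a in (122,174): cv2.line(r,(200,200),(int(200+170*np.cos(np.radians(a))),int(200-170*np.sin(np.radians(a)))),(0,255,0),1)
    out.append(r)
cv2.imwrite('pics/rect.png',cv2.hconcat(out))
E
```

```text
(no output)
```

View pics/rect.png

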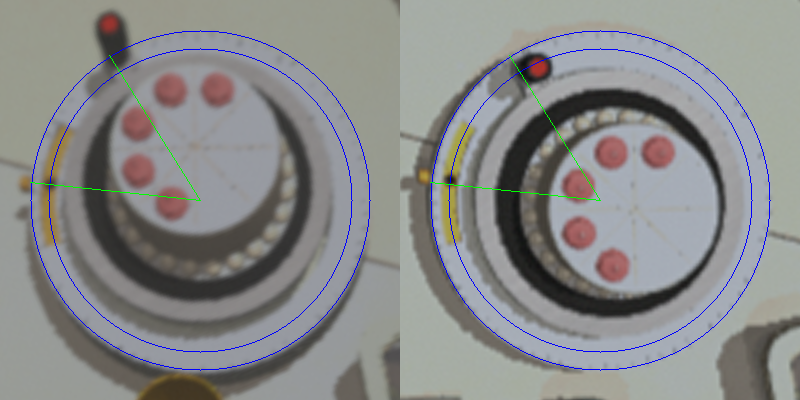

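```bash
python3 - <<'E'
from h import *
P={};
for c,(px,py) in {'side':(298,181),'top':(240,147)}.items():
    im=cv2.imread(f'pics/{c}0.png').astype(int)
    for z in (.107,):
        r=rect(c,im.astype(np.uint8),z,.506,-.2565,.03,.0003).astype(int)
        m=(r[...,2]-np.maximum(r[...,0],r[...,1])>40)
        y,x=np.nonzero(m); print(c,m.sum()*.09,'mm2',.476+x.mean()*.0003,-.2265-y.mean()*.0003, np.ptp(x)*.3,np.ptp(y)*.3)
    m=(im[...,2]-np.maximum(im[...,0],im[...,1])>40); 
    yy,xx=np.nonzero(m); k=(abs(xx-px)<14)&(abs(yy-py)<14); P[c]=np.array([xx[k].mean(),yy[k].mean()])
pr=[]
for c in P:
    m=robot.camera_model(c); pr.append(np.array(m['camera_matrix'])@np.column_stack([cv2.Rodrigues(np.array(m['rvec'],float))[0],np.array(m['tvec'],float).ravel()]))
X=cv2.triangulatePoints(pr[0],pr[1],P['side'],P['top']);print(P,(X[:3]/X[3]).T)
E
```

```text
side 138.06 mm2 0.5049153846153845 -0.2552921773142112 13.2 13.2
top 153.98999999999998 mm2 0.5058388661601403 -0.2538347165400351 13.799999999999999 14.399999999999999
{'side': array([298.80952381, 179.9047619 ]), 'top': array([239.4137931 , 144.72413793])} [[ 0.50559764 -0.25452182  0.10645873]]
```

play_rows(translation=[[0, 0, 0], [0, 0, 0], [0, 0, 0], [0, 0, 0], [0, 0, 0], [0, 0, 0], [0, 0, 0]], twist=[[0, 0, 0.88], [0, 0, 0.88], [0, 0, 0.88], [0, 0, 0.88], [0, 0, 0.88], [0, 0, 0.88], [0, 0, 0.87]], gripper=[1, 1, 1, 1, 1, 1, 1])

```text
time: 1.6
tool_pos: [0.2131, 0.507, 0.4047]
ee_rot: [3.142, -0.0, 2.125]
wrist_force: [0.0, -0.5, -0.5]
width: 0.0937
finger_force: 0.0
```

play_rows(translation=[[-0.95, -0.185, 0], [-0.95, -0.185, 0], [-0.95, -0.185, 0], [-0.95, -0.185, 0], [-0.95, -0.185, 0], [-0.95, -0.185, 0], [-0.95, -0.185, 0], [-0.95, -0.185, 0]], twist=[[0, 0, 0], [0, 0, 0], [0, 0, 0], [0, 0, 0], [0, 0, 0], [0, 0, 0], [0, 0, 0], [0, 0, 0]], gripper=[1, 1, 1, 1, 1, 1, 1, 1])

```text
time: 2.4
tool_pos: [0.3239, 0.2163, 0.4049]
ee_rot: [3.141, 0.0, 2.129]
wrist_force: [0.3, -0.1, -0.5]
width: 0.0938
finger_force: 0.0
```

play_rows(translation=[[-0.95, -0.185, 0], [-0.95, -0.185, 0], [-0.95, -0.185, 0], [-0.95, -0.185, 0], [-0.95, -0.185, 0], [-0.95, -0.185, 0], [-0.95, -0.185, 0], [-0.95, -0.185, 0]], twist=[[0, 0, 0], [0, 0, 0], [0, 0, 0], [0, 0, 0], [0, 0, 0], [0, 0, 0], [0, 0, 0], [0, 0, 0]], gripper=[1, 1, 1, 1, 1, 1, 1, 1])

```text
time: 3.2
tool_pos: [0.4347, -0.0731, 0.4049]
ee_rot: [3.141, 0.0, 2.128]
wrist_force: [1.1, 0.2, -0.6]
width: 0.0942
finger_force: 0.0
```

play_rows(translation=[[-0.95, -0.185, 0], [-0.95, -0.185, 0], [-0.95, -0.185, 0], [-0.95, -0.185, 0], [-0.5, -0.1, 0], [-0.2, 0, 0], [0, 0, 0], [0, 0, 0]], twist=[[0, 0, 0], [0, 0, 0], [0, 0, 0], [0, 0, 0], [0, 0, 0], [0, 0, 0], [0, 0, 0], [0, 0, 0]], gripper=[0, 0, 0, 0, 0, 0, 0, 0])

```text
time: 4.0
tool_pos: [0.5013, -0.2411, 0.4047]
ee_rot: [3.141, -0.001, 2.13]
wrist_force: [-0.5, 0.0, -0.4]
width: 0.0474
finger_force: 0.0
```

play_rows(translation=[[-0.34, -0.09, 0], [0, 0, 0.6], [0, 0, 0.6], [0, 0, 0.6], [0, 0, 0.6], [0, 0, 0.5], [0, 0, 0.27], [0, 0, 0]], twist=[[0, 0, 0], [0, 0, 0], [0, 0, 0], [0, 0, 0], [0, 0, 0], [0, 0, 0], [0, 0, 0], [0, 0, 0]], gripper=[0, 0, 0, 0, 0, 0, -0.3, -0.42])

```text
time: 4.8
tool_pos: [0.5052, -0.2549, 0.2762]
ee_rot: [-3.14, -0.003, 2.129]
wrist_force: [-0.2, 0.3, -0.0]
width: 0.0343
finger_force: 0.0
```

play_rows(translation=[[0, 0, 0], [0, 0, 0], [0, 0, 0]], twist=[[0, 0, 0], [0, 0, 0], [0, 0, 0]], gripper=[-0.42, -0.43, -0.43])

```text
time: 5.1
tool_pos: [0.5059, -0.2555, 0.2794]
ee_rot: [3.14, 0.002, 2.129]
wrist_force: [0.0, 0.9, -0.4]
width: 0.027
finger_force: 0.0
```

```bash
python3 - <<'E'
from h import *
o=robot.get_obs(); print(o['tool_pos'],o['wrist_force'],o['width'])
out=[]
for c,(x,y) in {'side':(298,185),'top':(240,147)}.items():
    im=robot.snapshot(c)[:,:,::-1]
    out.append(cv2.resize(im[max(y-50,0):y+50,x-50:x+50],(400,400),interpolation=cv2.INTER_CUBIC))
cv2.imwrite('pics/g.png',cv2.hconcat(out))
E
```

```text
[ 0.50586571 -0.25552931  0.27939632] [ 0.04823289  0.87842131 -0.35192263] 0.026971114547857892
```

View pics/g.png

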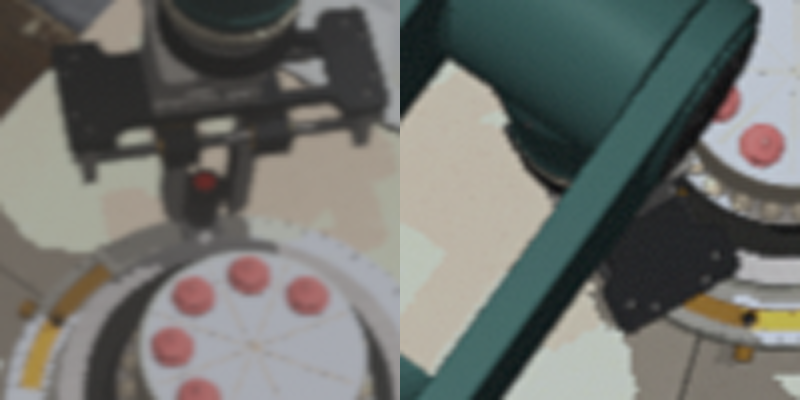

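play_rows(translation=[[0, 0, 0], [0, 0, 0]], twist=[[0, 0, 0], [0, 0, 0]], gripper=[-0.46, -0.46])

```text
time: 5.4
tool_pos: [0.5055, -0.2554, 0.2781]
ee_rot: [3.141, 0.0, 2.129]
wrist_force: [-0.1, 0.0, 0.0]
width: 0.0255
finger_force: 0.0
```

play_rows(translation=[[0, 0, 0], [0, 0, 0]], twist=[[0, 0, 0], [0, 0, 0]], gripper=[-0.49, -0.49])

```text
time: 5.6
tool_pos: [0.5055, -0.2554, 0.2778]
ee_rot: [3.142, -0.0, 2.129]
wrist_force: [-1.2, 0.4, 0.7]
width: 0.0241
finger_force: 0.0
```

play_rows(translation=[[0, 0, 0], [0, 0, 0]], twist=[[0, 0, 0], [0, 0, 0]], gripper=[-0.52, -0.54])

```text
time: 5.8
tool_pos: [0.5056, -0.2552, 0.2778]
ee_rot: [3.141, -0.0, 2.129]
wrist_force: [0.5, 0.1, -0.7]
width: 0.0225
finger_force: 30.0
```

play_rows(translation=[[0, 0, 0], [0, 0, 0], [0, 0, 0]], twist=[[0, 0, 0], [0, 0, 0], [0, 0, 0]], gripper=[-0.7, -1, -1])

```text
time: 6.1
tool_pos: [0.5056, -0.2553, 0.2778]
ee_rot: [3.141, -0.0, 2.129]
wrist_force: [0.6, 1.7, -0.2]
width: 0.0224
finger_force: 30.0
```

play_rows(translation=[[0, 0, -0.1], [0, 0, -0.1], [0, 0, -0.1], [0, 0, -0.04], [0, 0, 0]], twist=[[0, 0, 0], [0, 0, 0], [0, 0, 0], [0, 0, 0], [0, 0, 0]], gripper=[-1, -1, -1, -1, -1])

```text
time: 6.6
tool_pos: [0.5054, -0.2554, 0.2908]
ee_rot: [-3.141, -0.001, 2.129]
wrist_force: [2.6, -2.4, -10.3]
width: 0.0225
finger_force: 30.0
```

play_rows(translation=[[-0.001, -0.061, 0], [-0.002, -0.122, 0], [-0.004, -0.152, 0], [-0.004, -0.152, 0], [-0.004, -0.152, 0], [-0.004, -0.152, 0], [-0.002, -0.122, 0], [0, 0, 0]], twist=[[0, 0, -0.2], [0, 0, -0.4], [0, 0, -0.5], [0, 0, -0.5], [0, 0, -0.5], [0, 0, -0.5], [0, 0, -0.4], [0, 0, 0]], gripper=[-1, -1, -1, -1, -1, -1, -1, -1])

```text
time: 7.4
tool_pos: [0.4773, -0.2792, 0.2908]
ee_rot: [-3.141, -0.002, 2.429]
wrist_force: [2.2, -1.5, -11.1]
width: 0.0227
finger_force: 30.0
```

play_rows(translation=[[-0.002, -0.122, 0], [-0.004, -0.152, 0], [-0.005, -0.183, 0], [-0.005, -0.183, 0], [-0.005, -0.183, 0], [-0.005, -0.183, 0], [-0.005, -0.183, 0], [-0.004, -0.152, 0]], twist=[[0, 0, -0.4], [0, 0, -0.5], [0, 0, -0.6], [0, 0, -0.6], [0, 0, -0.6], [0, 0, -0.6], [0, 0, -0.6], [0, 0, -0.5]], gripper=[-1, -1, -1, -1, -1, -1, -1, -1])

```text
time: 8.2
tool_pos: [0.4522, -0.3253, 0.2908]
ee_rot: [3.139, -0.003, 2.871]
wrist_force: [1.5, 0.7, -11.2]
width: 0.0222
finger_force: 30.0
```

play_rows(translation=[[-0.002, -0.122, 0], [-0.001, -0.061, 0], [0, 0, 0], [0, 0, 0]], twist=[[0, 0, -0.4], [0, 0, -0.2], [0, 0, 0], [0, 0, 0]], gripper=[-1, -1, -1, -1])

```text
time: 8.6
tool_pos: [0.4505, -0.3325, 0.2907]
ee_rot: [3.14, -0.003, 2.928]
wrist_force: [-0.4, -0.1, -10.6]
width: 0.0219
finger_force: 30.0
```

```bash
python3 - <<'E'
from h import *
o=robot.get_obs(); print(o['tool_pos'],o['ee_rot'],o['wrist_force'])
out=[]
for c in('side','top'):
    im=np.ascontiguousarray(robot.snapshot(c)[:,:,::-1])
    r=rect(c,im,.041,.45,-.35,.06,.0003); cv2.circle(r,(200,200),2,(0,255,0),1)
    out.append(r)
cv2.imwrite('pics/s.png',cv2.hconcat(out))
E
```

```text
[ 0.45045168 -0.33254383  0.29070922] [ 3.14046832e+00 -2.66480568e-03  2.92832854e+00] [ -0.37345393  -0.07024034 -10.63696575]
```

View pics/s.png

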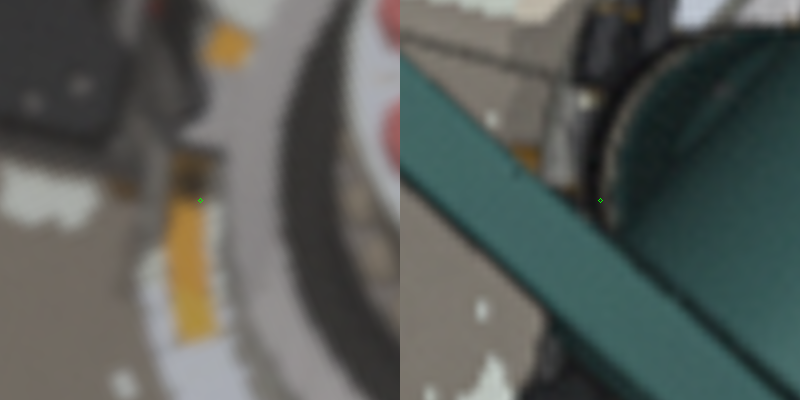

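play_rows(translation=[[0, 0, 0.06], [0, 0, 0.06], [0, 0, 0.02], [0, 0, 0], [0, 0, 0]], twist=[[0, 0, 0], [0, 0, 0], [0, 0, 0], [0, 0, 0], [0, 0, 0]], gripper=[-1, -1, -1, -1, -1])

```text
time: 9.2
tool_pos: [0.4505, -0.3326, 0.2858]
ee_rot: [3.141, -0.002, 2.929]
wrist_force: [-4.6, 3.0, -7.7]
width: 0.0228
finger_force: 30.0
```

play_rows(translation=[[0, 0, 0], [0, 0, 0], [0, 0, 0]], twist=[[0, 0, 0], [0, 0, 0], [0, 0, 0]], gripper=[-0.48, -0.48, -0.48])

```text
time: 9.5
tool_pos: [0.4519, -0.3333, 0.2884]
ee_rot: [-3.14, 0.006, 2.929]
wrist_force: [1.0, 2.3, 0.8]
width: 0.0247
finger_force: 1.3
```

play_rows(translation=[[0, -0.03, 0], [0, -0.03, 0], [0, -0.03, 0], [0, -0.03, 0], [0, -0.03, 0], [0, 0, 0]], twist=[[0, 0, -0.1], [0, 0, -0.1], [0, 0, -0.1], [0, 0, -0.1], [0, 0, -0.1], [0, 0, 0]], gripper=[-0.48, -0.48, -0.48, -0.48, -0.48, -0.48])

```text
time: 10.1
tool_pos: [0.4497, -0.3393, 0.2862]
ee_rot: [-3.14, 0.001, 2.979]
wrist_force: [0.6, 1.4, 0.7]
width: 0.0244
finger_force: 1.0
```

play_rows(translation=[[0, -0.02, 0], [0, -0.02, 0], [0, 0, 0]], twist=[[0, 0, -0.066], [0, 0, -0.066], [0, 0, 0]], gripper=[-0.48, -0.48, -0.48])

```text
time: 10.4
tool_pos: [0.4492, -0.3408, 0.2854]
ee_rot: [-3.141, -0.001, 2.992]
wrist_force: [0.2, -0.7, -0.1]
width: 0.0242
finger_force: 0.0
```

play_rows(translation=[[0, -0.02, 0], [0, -0.02, 0], [0, 0, 0]], twist=[[0, 0, -0.066], [0, 0, -0.066], [0, 0, 0]], gripper=[-0.48, -0.48, -0.48])

```text
time: 10.7
tool_pos: [0.449, -0.3425, 0.2856]
ee_rot: [-3.141, -0.001, 3.005]
wrist_force: [0.3, -0.0, -0.6]
width: 0.0248
finger_force: 0.0
```

```bash
python3 - <<'E'
from h import *
o=robot.get_obs(); print(o['tool_pos'],o['wrist_force'])
im=np.ascontiguousarray(robot.snapshot('side')[:,:,::-1])
print(robot.spot_point('knob_grip','side'))
m=robot.camera_model('side'); p=cv2.projectPoints(np.array([[.448,-.344,.1]]),np.array(m['rvec'],float),np.array(m['tvec'],float),np.array(m['camera_matrix']),None)[0].ravel().astype(int)
x,y=p; cv2.imwrite('pics/k.png',cv2.resize(im[y-40:y+40,x-50:x+50],(800,600),interpolation=cv2.INTER_CUBIC))
E
```

```text
[ 0.44895798 -0.34245251  0.28562864] [ 0.34641492 -0.01398847 -0.58466888]
[{'centre': [0.446, -0.3462, 0.092], 'score': 0.5}]
```

View pics/k.png

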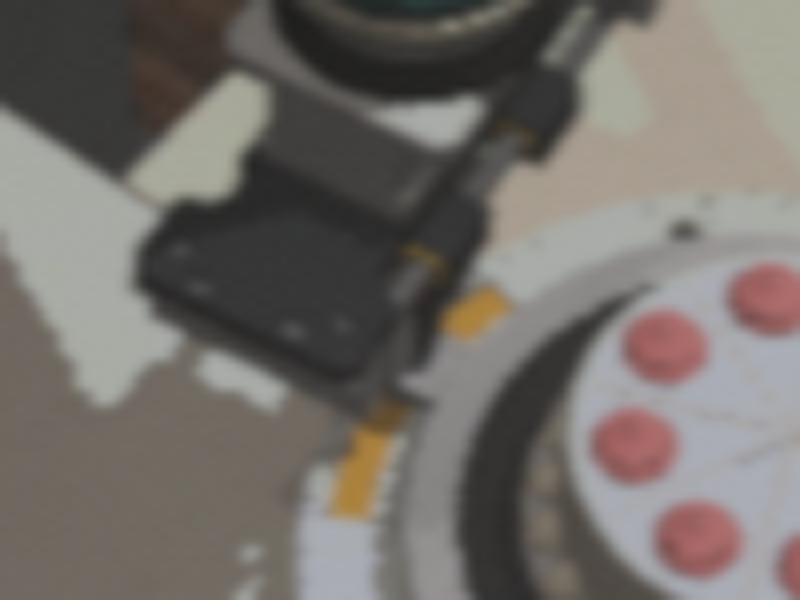

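play_rows(translation=[[0, -0.02, 0], [0, 0, 0]], twist=[[0, 0, -0.066], [0, 0, 0]], gripper=[-0.48, -0.48])

```text
time: 11.0
tool_pos: [0.4491, -0.3429, 0.2858]
ee_rot: [-3.142, -0.0, 3.012]
wrist_force: [0.1, -0.3, -0.9]
width: 0.0242
finger_force: 0.0
```

play_rows(translation=[[0, -0.02, 0], [0, 0, 0]], twist=[[0, 0, -0.066], [0, 0, 0]], gripper=[-0.48, -0.48])

```text
time: 11.2
tool_pos: [0.449, -0.3435, 0.2858]
ee_rot: [3.141, -0.0, 3.019]
wrist_force: [-0.6, 1.6, -0.2]
width: 0.0244
finger_force: 0.4
```

play_rows(translation=[[0, -0.02, 0], [0, 0, 0]], twist=[[0, 0, -0.066], [0, 0, 0]], gripper=[-0.48, -0.48])

```text
time: 11.4
tool_pos: [0.4489, -0.3444, 0.2858]
ee_rot: [3.141, -0.0, 3.025]
wrist_force: [-0.4, 0.5, -0.0]
width: 0.0245
finger_force: 0.4
```

play_rows(translation=[[0, -0.02, 0], [0, 0, 0]], twist=[[0, 0, -0.066], [0, 0, 0]], gripper=[-0.48, -0.48])

```text
time: 11.6
tool_pos: [0.4489, -0.3449, 0.2858]
ee_rot: [3.14, -0.0, 3.032]
wrist_force: [0.9, 2.4, 1.0]
width: 0.0245
finger_force: 1.3
```

play_rows(translation=[[0, -0.02, 0], [0, 0, 0]], twist=[[0, 0, -0.066], [0, 0, 0]], gripper=[-0.48, -0.48])

```text
time: 11.8
tool_pos: [0.4489, -0.3453, 0.2858]
ee_rot: [3.139, 0.0, 3.039]
wrist_force: [0.3, 4.6, 1.3]
width: 0.0245
finger_force: 2.5
```

play_rows(translation=[[0, -0.02, 0], [0, 0, 0]], twist=[[0, 0, -0.066], [0, 0, 0]], gripper=[-0.48, -0.48])

```text
time: 12.0
tool_pos: [0.4489, -0.3457, 0.2857]
ee_rot: [3.138, 0.0, 3.046]
wrist_force: [0.6, 7.4, 1.8]
width: 0.0246
finger_force: 3.3
```

play_rows(translation=[[0, 0.025, 0], [0, 0.025, 0], [0, 0.02, 0], [0, 0, 0], [0, 0, 0]], twist=[[0, 0, 0], [0, 0, 0], [0, 0, 0], [0, 0, 0], [0, 0, 0]], gripper=[-0.48, -0.48, -0.45, -0.3, 0])

```text
time: 12.5
tool_pos: [0.4487, -0.3445, 0.286]
ee_rot: [-3.14, 0.0, 3.044]
wrist_force: [-0.5, -0.6, -0.5]
width: 0.0379
finger_force: 0.0
```

play_rows(translation=[[0, 0, -0.4], [0, 0, -0.8], [0, 0, -0.8], [0, 0, -0.8], [0.8, 0, 0], [0.9, 0, 0], [0.9, 0, 0], [0.9, 0, 0]], twist=[[0, 0, 0], [0, 0, 0], [0, 0, 0], [0, 0, 0], [0, 0, 0], [0, 0, 0], [0, 0, 0], [0, 0, 0]], gripper=[0, 0, 0, 0, 0, 0, 0, 0])

```text
time: 13.3
tool_pos: [0.3081, -0.3304, 0.398]
ee_rot: [-3.14, -0.0, 3.045]
wrist_force: [-0.4, -0.7, 0.2]
width: 0.0471
finger_force: 0.0
```

```bash
python3 - <<'E'
from h import *
o=robot.get_obs(); print(o['tool_pos'],o['wrist_force'])
P={};pr=[];out=[]
for c in ('side','top'):
    im=np.ascontiguousarray(robot.snapshot(c)[:,:,::-1]); print(c,[robot.spot_point(n,c)[:2] for n in('knob_grip','cake')])
    m=robot.camera_model(c);K=np.array(m['camera_matrix']);rv=np.array(m['rvec'],float);t=np.array(m['tvec'],float)
    x,y=cv2.projectPoints(np.array([[.447,-.345,.107]]),rv,t,K,None)[0].ravel().astype(int)
    a=im.astype(int); yy,xx=np.nonzero(a[...,2]-np.maximum(a[...,0],a[...,1])>40); k=(abs(xx-x)<10)&(abs(yy-y)<10); P[c]=np.array([xx[k].mean(),yy[k].mean()]);print(k.sum())
    pr.append(K@np.column_stack([cv2.Rodrigues(rv)[0],t.ravel()]))
    out.append(cv2.resize(im[y-40:y+40,x-40:x+40],(400,400),interpolation=cv2.INTER_CUBIC))
X=cv2.triangulatePoints(pr[0],pr[1],P['side'],P['top']);print((X[:3]/X[3]).T)
cv2.imwrite('pics/end.png',cv2.hconcat(out))
E
```

```text
[ 0.30814696 -0.33042651  0.39800133] [-0.41629499 -0.68812694  0.21636024]
side [[{'centre': [0.4482, -0.3451, 0.0951], 'score': 0.6}], [{'centre': [0.5736, -0.3589, 0.0693], 'score': 0.93}, {'centre': [0.2358, -0.4011, 0.0045], 'score': 0.6}]]
23
top [[{'centre': [0.4484, -0.3457, 0.094], 'score': 0.45}], [{'centre': [0.5672, -0.3577, 0.0699], 'score': 0.88}]]
32
[[ 0.44716505 -0.34317778  0.10553758]]
```

View pics/end.png

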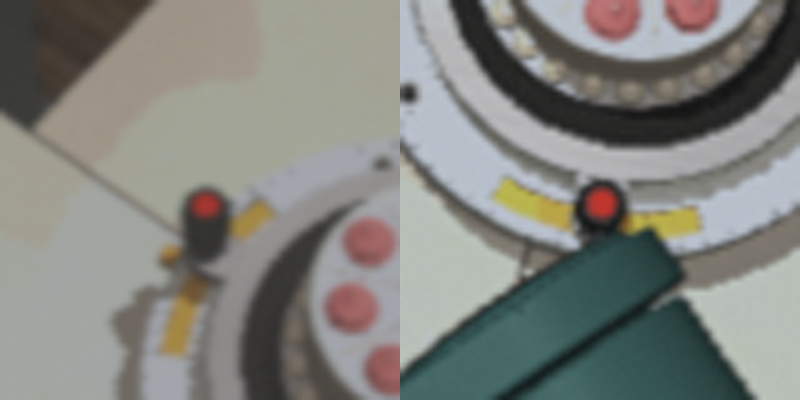

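The picture shows the knob standing over the brass stop. The red cap triangulates to 105.5 mm, against 106.5 mm when home at the start, so the pin is fully down. The cake is still centred and the gripper is clear.

```bash
python3 -c "
from bench import robot
print(robot.close_job())"
```

```text
the job is handed in; nothing more can be done
None
```

I turned the platter about 0.9 rad counter-clockwise, and the pin is home in the brass stop's hole with the platter locked and the cake still centred; the arm let go of everything and I handed the job in at about 13.5 s, but it returned no verdict.

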